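Fetch the equalising block from behind the flask and the terminal box

ROBOT

A 7-joint arm with a two-finger parallel gripper is mounted at the origin on the work surface. World frame = base frame: x ahead of the robot, y to its left, z up, the work surface at z = 0. Lengths are in mm, angles in rad, forces in N, time in s.
With the tool pointing down it reaches from about 400 to 850 mm from the base axis. Payload 10.4 kg.
Tool frame: the origin (TCP) lies at the very end of the fingers, on their centre line; the grasp point (between the pads) lies tcp_to_grasp behind it (tcp_to_grasp is the distance from the TCP to the grasp point, in mm); z points along the fingers, y is the line along which they close (so a half turn about z gives the same grasp; the last joint's range is limited). The gripper opens to 85 mm and grips with 20 to 120 N. Pads are 22 mm wide; open, the fingers measure 114 mm over their backs; the gripper's body (76 mm by 85 mm) begins 54 mm behind the grasp point. The pads swing forward as they close: fully open they stand 13 mm farther back than shut.
Start: joints at [1.104, 0.332, -0.065, 1.46, 0.022, 1.35, -0.088], TCP at [268.382, -564.466, 231.338] pointing down, gripper open.
Joint ranges: [-2.6, 2.6], [-0.5, 2.12], [-1.47, 1.34], [0.16, 2.42], [-1.27, 4.41], [0.06, 2.06], [-2.6, 2.6]. Speed limits (rad/s): [2.22, 2.22, 2.79, 2.79, 3.14, 3.14, 3.14].

INTERFACE

Orientations are given as a unit quaternion [w, x, y, z].
In Python, from rig import read_state, read_camera, camera_info, close_job, tcp_to_grasp gives the robot as it stands.
- The arm moves only by the shell command python3 -m inch 'ROWS' [OPENING] [FORCE]. ROWS is a JSON list of rows, 1 to 10 of them, each of 6 numbers: dx, dy, dz in mm, then a rotation vector rx, ry, rz in rad; each row is the pose to reach, as a shift and turn from the pose commanded when the command began, along the tool's axes at that moment; what a row does not reach only later rows make up. A row lasts 1/12 s, in which the tool goes at most 41.7 mm and 0.125 rad, less where a joint would pass 70% of its speed; a pose out of reach is approached as far as the arm can. OPENING is the finger opening in mm, set as the command begins (- or left out keeps the last). The fingers move at their own pace and stop on an object; FORCE is the grip in N (left out, the last holds). Time passes only in rows, so rows that do not move let the fingers close. It prints the time, the measured TCP pose, the force, the opening and the grip force at its end.
- read_state(): the state, without advancing time (a new reading comes with each control period).
- read_camera(name): name is "side" or "top"; returns (picture, depth): 400x640x3 uint8, red, green, blue; 400x640 float32, mm along the optical axis (not along the pixel's ray), 0 where there is no reading.
- camera_info(name): a dict with "fx", "fy", "cx", "cy" (pixels), "T" (4x4, takes a point from camera to world coordinates). Camera axes: x right, y down, z forward; pixel columns grow to the right and rows downward; lengths in mm; the calibration is good to about 2 mm. A picture is of the moment at which its call begins. camera_info takes no time and is no camera call.
- close_job(): hands the job in; it is judged then, once.
The state is a dict: "clock": time; "joint_pos": joint angles; "joint_velocities": joint speeds; "tau": joint torques, N m; "eef_pos": TCP position; "ee_rot": TCP orientation; "force": force on the tool from outside, world axes, zero at the start; "torque": the same for the moment, N m; "opening": finger opening in mm; "grasp_force": force on a finger pad.
Only numpy, scipy, OpenCV 4.12 (cv2) and the standard library are available. Lean on these libraries where they do the work, as an engineer would, in place of code of your own. Each camera call takes 0.05 s, during which the arm holds its last target. There are 200 camera calls.

TASK

Stand the steel flask and the terminal box from the front of the white storage bay on the black rubber mat, then fetch the wider of the two aluminium blocks from behind them and stand it in the middle of the hotplate's round plate. Once it is there, put the flask and the box back in the bay, each on the spot where it stood before. Keep all upright, and do not disturb the slim aluminium block or the little jar on the mat.

Things in the scene. Friction and masses are not known exactly. Their poses are not given: they have to be found in the camera images.
- bay: White sheet-metal bay fixed to the bench, 160 (x) x 235 (y) mm; floor 3 mm thick, walls 5 mm thick, 45 mm high on +x and both y sides, open at the front (-x). Origin: centre of its underside on the bench; z up. Flask and box stand at x about -36 mm, y about +-50 mm; the blocks behind at x about +26 mm, y +-50 mm, 5 to 22 mm clear of them. Turned a little.
- hotplate: Low yellow and black surface-temperature hotplate (cold) fixed to the bench, 180 x 170 mm, with a bare round steel plate 110 mm across in the middle of its top. Origin: centre of its underside, on the bench top; the plate's flat top is 98 mm above the origin. z up. It may stand in the middle, left or right, slightly turned.
- mat: Black rubber mat fixed to the bench, 190 (x) x 220 (y) x 3 mm, the side area. Origin: centre of its underside, on the bench top. Its near two thirds are empty; the jar stands near its far (+x) edge, about 70 mm from the centre. It may lie in the middle, left or right, slightly turned.
- flask: Bare steel vacuum flask, upright cylinder 58 mm across and 140 mm tall with a black lid (48 mm across, the top 16 mm); the straight wall runs up to 118 mm. 0.25 to 0.5 kg. Origin: centre of its underside; z up.
- postbox: Grey metal terminal box, square prism 54 x 54 x 120 mm standing upright, with four red and black binding posts on top (total height 140 mm). Its sides lie along its own x and y. 0.3 to 0.65 kg. Origin: centre of its underside; z up. It stands turned up to 0.1 rad from square to the bay.
- wide_block: The wider aluminium equalising block: upright cylinder 50 mm across and 80 mm tall, with four small dark bores in its top. 0.25 to 0.45 kg. Origin: centre of its underside; z up. It is lower than the things in front of it.
- slim_block: The slim aluminium block, to be left alone: upright cylinder 34 mm across and 80 mm tall with one dark bore in its top, 0.15 kg. Origin: centre of its underside; z up.
- jar: Little closed amber jar standing on the mat, to be left alone: 38 mm across, 45 mm tall, 0.06 kg. Origin: centre of its underside; z up.
There are look-alikes about, which are no part of the job. Leave any blue or pink look-alike of the flask alone.

How it is judged (in metres and radians):
On the way, in this order (a step that is already met when the one before it is completed fails the run):
1. flask and terminal box both stand on the mat, released, the wide block still in its place (x of flask in the frame of mat between -0.095 and 0.095 m and y of flask in the frame of mat between -0.11 and 0.11 m and height (world z) of each of flask, postbox below 0.01 m and angle between each of flask, postbox's own z axis and vertical below 0.1 rad and linear speed of each of flask, postbox below 0.03 m/s and x of postbox in the frame of mat between -0.095 and 0.095 m and y of postbox in the frame of mat between -0.11 and 0.11 m and contact force between each of flask, postbox and the fingers below 0.1 N and distance of wide_block from where it was at the start of the episode below 0.015 m), for 0.2 s.
2. the wide block stands released in the middle of the plate, flask and box still on the mat (horizontal distance between wide_block and hotplate below 0.015 m and z of wide_block in the frame of hotplate between 0.094 and 0.103 m and angle between each of wide_block, flask, postbox's own z axis and vertical below 0.1 rad and linear speed of each of wide_block, flask, postbox below 0.03 m/s and x of flask in the frame of mat between -0.095 and 0.095 m and y of flask in the frame of mat between -0.11 and 0.11 m and height (world z) of each of flask, postbox below 0.01 m and x of postbox in the frame of mat between -0.095 and 0.095 m and y of postbox in the frame of mat between -0.11 and 0.11 m and contact force between each of flask, postbox, wide_block and the fingers below 0.1 N), for 0.2 s.
At the end, for the whole second after the job is handed in: The wide block stands upright on the hotplate's plate, within 15 mm of its middle; the flask and the terminal box stand upright in the bay, each within 15 mm of where it stood at the start; slim block and jar are within 15 mm of their starting places; all released and at rest (horizontal distance between wide_block and hotplate below 0.015 m and z of wide_block in the frame of hotplate between 0.094 and 0.103 m and angle between each of wide_block, flask, postbox's own z axis and vertical below 0.1 rad and linear speed of wide_block below 0.03 m/s and distance of each of flask, postbox, slim_block, jar from where it was at the start of the episode below 0.015 m and linear speed of each of flask, postbox below 0.02 m/s and angular speed of each of flask, postbox below 0.2 rad/s and contact force between each of flask, postbox, wide_block and the fingers below 0.1 N); the robot touches nothing.
It fails at once if the slim block or the jar is pushed more than 15 mm or tipped (distance of any of slim_block, jar from where it was at the start of the episode above 0.015 m or angle between any of slim_block, jar's own z axis and vertical above 0.5 rad).
It fails at once if the flask, the terminal box or the wide block is tipped over (angle between any of flask, postbox, wide_block's own z axis and vertical above 0.6 rad).
It also fails if it takes over 128 s, if anything falls off the work surface, if the arm or the gripper's body presses on something with over 40 N, if the wrist force passes 120 N, or if a joint passes its speed limit or range.

## Working session

There is one attempt and no reset: what is moved stays moved. The work goes in short steps, Python scripts to look and compute and a shell command to move; the robot and the scene stay as the last step left them, time stands still between calls to the robot, and variables do not carry over. Pictures are saved under pics/ and viewed, at most 14 in all, crops included, and the job is handed in when it is done.

```bash
ls; mkdir -p pics; python3 - <<'E'
from rig import *
import cv2,numpy as np
s=read_state();print(s['clock'],s['eef_pos'],s['ee_rot'],s['opening'],tcp_to_grasp)
for n in('top','side'):
    i=camera_info(n);print(n,i['fx'],i['fy'],i['cx'],i['cy'],np.round(i['T'],3).tolist())
    p,d=read_camera(n);cv2.imwrite(f'pics/{n}0.png',p[:,:,::-1]);np.savez(f'{n}0.npz',p=p,d=d)
E
```

```text
pics
0.0 [ 268.18895792 -564.10507921  230.52780439] [-6.94887747e-04  9.75479630e-01  2.20088537e-01 -2.10501760e-04] 85.42426028225034 18.700000000000003
top 384.3681660781699 384.3681660781699 322.03352826258606 192.10643087162842 [[-0.095, -0.976, 0.198, 301.253], [-0.996, 0.092, -0.022, 82.733], [0.003, -0.199, -0.98, 1065.785], [0.0, 0.0, 0.0, 1.0]]
side 463.64486563452454 463.64486563452454 324.1847114920812 204.0714585763786 [[-0.983, -0.13, 0.133, 356.861], [-0.185, 0.596, -0.781, 968.603], [0.022, -0.792, -0.61, 739.483], [0.0, 0.0, 0.0, 1.0]]
```

View pics/top0.png

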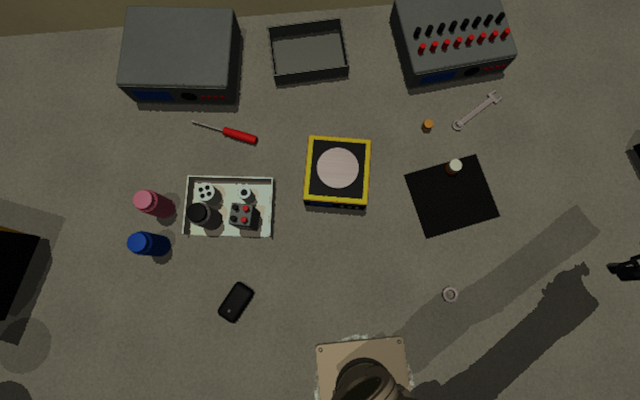

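View pics/side0.png

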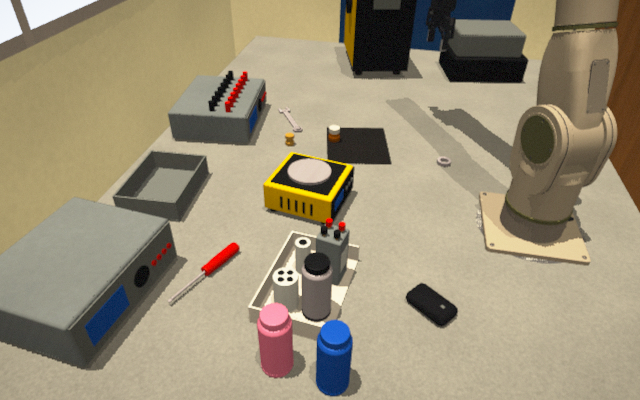

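Top view: flask's black lid at (199,213), terminal box (241,214), wide block with four bores (205,191), slim block with one bore (247,193), hotplate plate (338,168), mat (452,196) with the jar at (455,166). Look-alikes are the pink flask (150,203), the blue flask (145,243), and an amber thing at (428,125). In the side view the steel flask is at (317,285), the box at (332,250), the wide block at (286,287) and the slim block at (302,245). By the description I choose the grey flask inside the bay, the grey box with posts, and the four-bore block.

```bash
cat > h.py <<'E'
import numpy as np,cv2
from rig import *
def cloud(n,d):
    i=camera_info(n);v,u=np.mgrid[:400,:640]
    P=np.stack([(u-i['cx'])/i['fx']*d,(v-i['cy'])/i['fy']*d,d,np.ones_like(d)],-1)@i['T'].T
    P[d==0]=np.nan
    return P[...,:3]
def ray(n,uv,z):
    i=camera_info(n);T=i['T'];uv=np.atleast_2d(np.asarray(uv,float))
    r=np.c_[(uv[:,0]-i['cx'])/i['fx'],(uv[:,1]-i['cy'])/i['fy'],np.ones(len(uv))]@T[:3,:3].T
    return T[:3,3]+r*((z-T[2,3])/r[:,2])[:,None]
def band(n,P,roi,lo,hi,cond=None):
    "largest blob of pixels in roi (u0,v0,u1,v1) with height lo..hi -> mask contour"
    m=(P[...,2]>lo)&(P[...,2]<hi)
    if cond is not None:m&=cond
    k=np.zeros_like(m);k[roi[1]:roi[3],roi[0]:roi[2]]=1
    m=(m&k).astype(np.uint8)
    c=cv2.findContours(m,cv2.RETR_EXTERNAL,cv2.CHAIN_APPROX_NONE)[0]
    return max(c,key=cv2.contourArea)
E
python3 - <<'E'
from h import *
z=np.load('top0.npz');p=z['p'].astype(int);d=z['d'];P=cloud('top',d)
hsv=cv2.cvtColor(z['p'],cv2.COLOR_RGB2HSV)
def circ(name,roi,lo,hi,h,cond=None):
    c=band('top',P,roi,lo,hi,cond);W=ray('top',c[:,0],h)[:,:2].astype(np.float32)
    x,r=cv2.minEnclosingCircle(W);e=cv2.fitEllipse(W);print(name,len(c),np.round(x,1),'r',round(r,1),'ell',np.round(e[0],1),np.round(e[1],1))
def rect(name,roi,lo,hi,h,cond=None):
    c=band('top',P,roi,lo,hi,cond);W=ray('top',c[:,0],h)[:,:2].astype(np.float32)
    e=cv2.minAreaRect(W);print(name,np.round(e[0],1),np.round(e[1],1),round(e[2],2),np.round(cv2.boxPoints(e)).tolist())
for uv in((199,213),(241,222),(205,200),(247,187),(338,168),(452,210),(455,163),(225,225)):print(uv,np.round(P[uv[1],uv[0]]))
circ('flask lid',(180,195,222,232),131,150,140)
circ('wide',(190,178,220,206),74,87,80)
circ('slim',(236,180,262,204),74,87,80)
rect('box',(222,195,265,235),112,129,120)
rect('boxposts',(222,195,265,235),131,150,140)
circ('plate',(300,130,375,208),92,105,98,(hsv[...,1]<70)&(hsv[...,2]>110))
rect('hotplate',(295,125,380,210),85,105,98)
rect('mat',(395,145,510,245),-5,9,3,hsv[...,2]<40)
circ('jar',(440,150,470,180),39,53,45)
# bay rim
rect('bay',(175,165,285,245),38,54,45)
b=cv2.resize(z['p'][155:255,120:290],None,fx=4,fy=4,interpolation=3);cv2.imwrite('pics/crop1.png',b[:,:,::-1])
E
```

```text
(199, 213) [464. 363. 143.]
(241, 222) [435. 267. 124.]
(205, 200) [507. 364.  85.]
(247, 187) [532. 255.  83.]
(338, 168) [557.  14.  97.]
(452, 210) [ 431. -300.   -2.]
(455, 163) [ 554. -312.   48.]
(225, 225) [449. 336.   0.]
flask lid 55 [465.9 369.5] r 25.2 ell [466.3 369.4] [46.  49.2]
wide 54 [529.3 364. ] r 26.0 ell [529.3 364.1] [47.7 50.5]
slim 36 [517.8 263. ] r 17.5 ell [517.5 263. ] [31.8 33.5]
box [454.4 266. ] [56.4 54.6] 77.87 [[422.0, 244.0], [475.0, 233.0], [487.0, 288.0], [434.0, 299.0]]
boxposts [471.2 276.6] [14.2 13.6] 41.23 [[461.0, 277.0], [470.0, 267.0], [481.0, 276.0], [472.0, 286.0]]
plate 112 [558.   14.6] r 54.3 ell [558.4  14.7] [105.1 106.4]
hotplate [552.6  15. ] [165.6 177.2] 79.9 [[451.0, -51.0], [625.0, -82.0], [654.0, 81.0], [480.0, 112.0]]
mat [ 473.3 -302.6] [188.4 218.1] 11.05 [[360.0, -214.0], [402.0, -428.0], [587.0, -392.0], [545.0, -178.0]]
jar 35 [ 547.8 -312.7] r 18.8 ell [ 548.3 -312.7] [33.4 36.8]
bay [496.  314.2] [235.7 160.3] 83.0 [[402.0, 207.0], [561.0, 187.0], [590.0, 421.0], [431.0, 441.0]]
```

View pics/crop1.png

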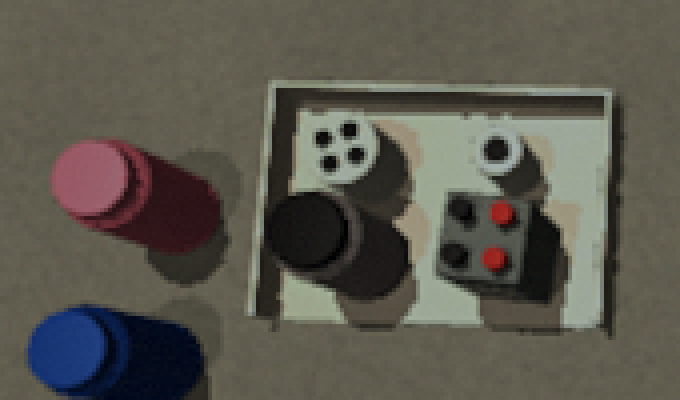

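The crop shows the dark-lidded steel flask at crop (308,230), the four-post box (485,232), the four-bore wide block (345,148) and the one-bore slim block (497,150). Pink and blue flasks are outside the bay. The sizes and bay-frame positions match the description, so I'm starting the approach.

```bash
cat >> h.py <<'E'
from scipy.spatial.transform import Rotation as R
def go(*t,yaw=-0.21):
    "tool-axes shift and turn from here to world TCP t (pointing down, tool x at yaw)"
    s=read_state();q=s['ee_rot'];A=R.from_quat([*q[1:],q[0]])
    B=R.from_euler('z',yaw)*R.from_euler('x',np.pi)
    dv=A.inv().apply(np.array(t)-s['eef_pos']);rv=(A.inv()*B).as_rotvec()
    print(round(s['clock'],2),np.round(s['eef_pos'],1),'->',t,'d',np.round(dv,1),np.round(rv,3),'len',round(float(np.linalg.norm(dv))),'open',round(s['opening'],1),'F',np.round(s['force'],1),'g',round(s['grasp_force'],1))
E
python3 -c "
from h import *
go(450,-200,300)"
```

```text
0.1 [ 268.2 -564.2  230.6] -> (450, -200, 300) d [ 320.5 -250.9  -69.1] [-0.001  0.     0.654] len 413 open 85.4 F [ 0.5 -0.5  0.3] g 0.0
```

```bash
python3 -m inch '[[32,-25,-7,0,0,0.065],[64,-50,-14,0,0,0.13],[96,-75,-21,0,0,0.196],[128,-100,-28,0,0,0.26],[160,-125,-35,0,0,0.327],[192,-150,-42,0,0,0.39],[224,-175,-49,0,0,0.458],[256,-200,-56,0,0,0.52],[288,-225,-63,0,0,0.59],[320,-251,-69,0,0,0.654]]' 85 60
python3 -c "
from h import *
go(462,100,300)
go(466,369.5,240)"
```

```text
clock: 0.93
eef_pos: [450.0, -198.5, 300.7]
ee_rot: [0.0, 0.994, -0.107, 0.0]
force: [2.0, -0.8, 0.1]
opening: 85.3
grasp_force: 0.0
0.93 [ 450.  -198.5  300.7] -> (462, 100, 300) d [ -51.6 -294.3    0.6] [ 0.    -0.    -0.004] len 299 open 85.3 F [ 2.  -0.8  0.1] g 0.0
0.93 [ 450.  -198.5  300.7] -> (466, 369.5, 240) d [-104.9 -558.5   60.5] [ 0.    -0.    -0.004] len 571 open 85.3 F [ 2.  -0.8  0.1] g 0.0
```

```bash
python3 -m inch '[[-5,-28,3],[-10,-56,6],[-15,-84,9]]' 2>&1 | tail -1; python3 -m inch '[[-5,-29,3,0,0,0],[-11,-58,6,0,0,0],[-16,-87,9,0,0,0],[-22,-116,12,0,0,0],[-27,-145,15,0,0,0],[-33,-174,18,0,0,0],[-38,-203,21,0,0,0],[-44,-232,24,0,0,0],[-49,-261,27,0,0,0],[-52,-280,30,0,0,0]]'
python3 -m inch '[[-5,-29,3,0,0,0],[-11,-58,6,0,0,0],[-16,-87,9,0,0,0],[-22,-116,12,0,0,0],[-27,-145,15,0,0,0],[-33,-174,18,0,0,0],[-38,-203,21,0,0,0],[-44,-232,24,0,0,0],[-52,-277,30,0,0,0],[-52,-277,30,0,0,0]]' | head -2
python3 -c "
from h import *
go(466,369.5,78)"
```

```text
ValueError: each row has 6 numbers
clock: 1.77
eef_pos: [456.6, 87.3, 270.1]
ee_rot: [-0.0, 0.995, -0.104, -0.0]
force: [-0.6, -0.3, 0.3]
opening: 84.7
grasp_force: 0.0
clock: 2.6
eef_pos: [463.5, 351.8, 239.5]
2.6 [463.5 351.8 239.5] -> (466, 369.5, 78) d [ -0.3 -18.1 161.5] [0.002 0.006 0.001] len 162 open 85.1 F [-0.7 -0.3  0. ] g 0.0
```

```bash
python3 -m inch '[[0,0,0,0,0,0],[0,0,0,0,0,0]]' | head -2
python3 -c "
from h import *
go(466,369.5,78)"
```

```text
clock: 2.77
eef_pos: [462.6, 352.1, 240.3]
2.77 [462.6 352.1 240.3] -> (466, 369.5, 78) d [  0.4 -18.1 162.2] [0.002 0.004 0.003] len 163 open 84.9 F [-0.3 -0.3 -0.5] g 0.0
```

```bash
python3 -m inch '[[0,-9,5,0,0,0],[0,-18,10,0,0,0],[0,-18,35,0,0,0],[0,-18,60,0,0,0],[0,-18,85,0,0,0],[0,-18,110,0,0,0],[0,-18,130,0,0,0],[0,-18,150,0,0,0],[0,-18,162,0,0,0],[0,-18,162,0,0,0]]'
python3 -c "
from h import *
go(466,369.5,78)
p,d=read_camera('side');cv2.imwrite('pics/g1.png',cv2.resize(p[180:380,200:440],None,fx=3,fy=3)[:,:,::-1])"
```

```text
clock: 3.6
eef_pos: [466.5, 365.8, 76.2]
ee_rot: [0.002, 0.994, -0.106, -0.004]
force: [-0.2, -0.6, -0.1]
opening: 85.0
grasp_force: 0.0
3.6 [466.5 365.8  76.2] -> (466, 369.5, 78) d [-1.3 -3.6 -1.8] [ 0.004  0.007 -0.003] len 4 open 85.0 F [-0.2 -0.6 -0.1] g 0.0
```

View pics/g1.png

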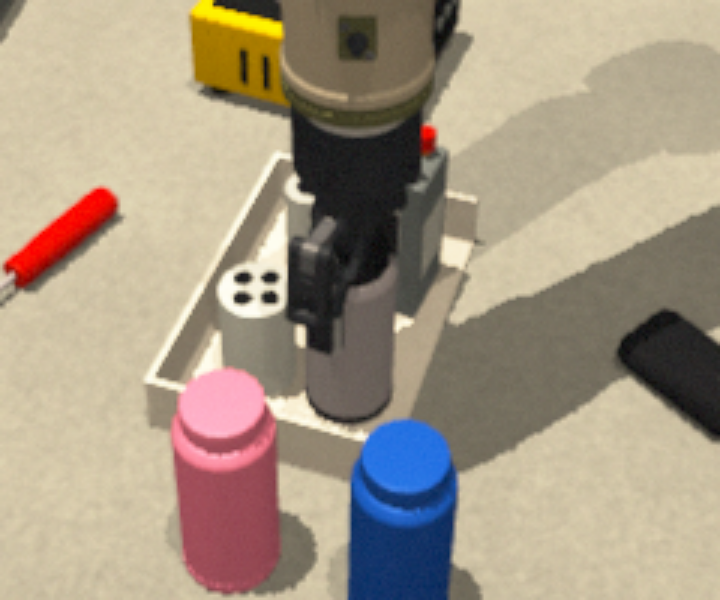

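The side crop shows the fingers either side of the steel flask's upper wall, near finger at (315,290), wide block clear at (255,310). I'll close here.

```bash
python3 -m inch '[[-1,-4,-2,0,0,0],[-1,-4,-2,0,0,0],[-1,-4,-2,0,0,0]]' | head -2
python3 -m inch '[[0,0,0,0,0,0],[0,0,0,0,0,0],[0,0,0,0,0,0],[0,0,0,0,0,0],[0,0,0,0,0,0],[0,0,0,0,0,0],[0,0,0,0,0,0],[0,0,0,0,0,0],[0,0,0,0,0,0],[0,0,0,0,0,0]]' 40 60
python3 -c "
from h import *
go(466,369.5,78)"
```

```text
clock: 3.9
eef_pos: [467.5, 373.3, 82.3]
clock: 4.73
eef_pos: [467.1, 372.3, 81.4]
ee_rot: [0.0, 0.994, -0.105, -0.002]
force: [-1.9, -2.5, 6.6]
opening: 56.6
grasp_force: 63.3
4.73 [467.1 372.3  81.4] -> (466, 369.5, 78) d [-0.5  2.9  3.4] [ 0.001  0.003 -0.001] len 5 open 56.6 F [-1.9 -2.5  6.6] g 63.3
```

```bash
python3 -m inch '[[0,0,-5,0,0,0],[0,0,-15,0,0,0],[0,0,-35,0,0,0],[0,0,-55,0,0,0],[0,0,-75,0,0,0],[0,0,-95,0,0,0],[0,0,-115,0,0,0],[0,0,-135,0,0,0],[0,0,-145,0,0,0],[0,0,-145,0,0,0]]'
python3 -c "
from h import *
go(427,-251,230)"
```

```text
clock: 5.57
eef_pos: [468.2, 373.3, 228.6]
ee_rot: [-0.001, 0.994, -0.105, -0.001]
force: [0.8, -0.9, -3.3]
opening: 56.4
grasp_force: 64.9
5.57 [468.2 373.3 228.6] -> (427, -251, 230) d [ 90.2 619.1  -2.8] [-0.002  0.001 -0.001] len 626 open 56.4 F [ 0.8 -0.9 -3.3] g 64.9
```

```bash
python3 -m inch '[[2,15,0,0,0,0],[6,40,0,0,0,0],[10,68,0,0,0,0],[14,97,0,0,0,0],[18,126,0,0,0,0],[23,155,0,0,0,0],[27,184,0,0,0,0],[31,213,0,0,0,0],[35,242,0,0,0,0],[39,271,0,0,0,0]]' | head -2
python3 -m inch '[[4,29,0,0,0,0],[8,58,0,0,0,0],[13,87,0,0,0,0],[17,116,0,0,0,0],[21,145,0,0,0,0],[25,174,0,0,0,0],[30,203,0,0,0,0],[34,232,0,0,0,0],[38,255,0,0,0,0],[40,270,0,0,0,0]]' | head -2
python3 -m inch '[[4,29,0,0,0,0],[8,55,0,0,0,0],[11,78,0,0,0,0],[11,78,0,0,0,0],[11,78,0,0,0,0]]'
python3 -c "
from h import *
go(427,-251,84)"
```

```text
clock: 6.4
eef_pos: [448.0, 97.8, 224.7]
clock: 7.23
eef_pos: [430.4, -175.7, 225.0]
clock: 7.65
eef_pos: [425.1, -252.5, 224.9]
ee_rot: [0.0, 0.994, -0.106, -0.003]
force: [-0.1, 0.2, -3.4]
opening: 56.3
grasp_force: 65.4
7.65 [ 425.1 -252.5  224.9] -> (427, -251, 84) d [  2.4  -2.1 140.9] [ 0.001  0.006 -0.003] len 141 open 56.3 F [-0.1  0.2 -3.4] g 65.4
```

```bash
python3 -m inch '[[0,0,10,0,0,0],[0,0,30,0,0,0],[0,0,55,0,0,0],[0,0,80,0,0,0],[0,0,105,0,0,0],[0,0,120,0,0,0],[0,0,130,0,0,0],[0,0,135,0,0,0],[0,0,135,0,0,0]]'
python3 -m inch '[[0,0,2,0,0,0],[0,0,4,0,0,0],[0,0,6,0,0,0],[0,0,6,0,0,0]]'
```

```text
clock: 8.4
eef_pos: [425.1, -250.8, 90.1]
ee_rot: [0.0, 0.995, -0.105, -0.003]
force: [-0.7, 0.1, -3.6]
opening: 56.8
grasp_force: 65.3
clock: 8.73
eef_pos: [425.6, -251.7, 85.3]
ee_rot: [0.0, 0.994, -0.105, -0.002]
force: [-0.1, -0.6, -4.2]
opening: 56.6
grasp_force: 65.4
```

```bash
python3 -m inch '[[0,0,1.5,0,0,0],[0,0,3,0,0,0],[0,0,3,0,0,0]]'
python3 -m inch '[[0,0,1,0,0,0],[0,0,1,0,0,0]]'
```

```text
clock: 8.98
eef_pos: [425.4, -251.7, 82.0]
ee_rot: [0.0, 0.994, -0.105, -0.002]
force: [-0.3, 0.4, -3.9]
opening: 56.4
grasp_force: 65.4
clock: 9.15
eef_pos: [425.7, -251.8, 81.4]
ee_rot: [0.0, 0.994, -0.105, -0.002]
force: [-1.0, 0.4, 1.5]
opening: 56.5
grasp_force: 65.7
```

```bash
python3 -m inch '[[0,0,0.5,0,0,0],[0,0,0.5,0,0,0],[0,0,0.5,0,0,0],[0,0,0.5,0,0,0],[0,0,0.5,0,0,0],[0,0,0.5,0,0,0]]' 85
python3 -m inch '[[0,0,-10,0,0,0],[0,0,-35,0,0,0],[0,0,-65,0,0,0],[0,0,-95,0,0,0],[0,0,-125,0,0,0],[0,0,-155,0,0,0],[0,0,-180,0,0,0],[0,0,-180,0,0,0]]' | head -2
python3 -c "
from h import *
go(454.4,266,230)
p,d=read_camera('side');cv2.imwrite('pics/g2.png',p[:,:,::-1])
p,d=read_camera('top');P=cloud('top',d)
for roi,lo,hi,h in (((400,150,510,240),131,155,140),):
    c=band('top',P,roi,lo,hi);print(np.round(cv2.minEnclosingCircle(ray('top',c[:,0],h)[:,:2].astype(np.float32)),1) if 0 else cv2.minEnclosingCircle(ray('top',c[:,0],h)[:,:2].astype(np.float32)))
"
```

```text
clock: 9.65
eef_pos: [425.5, -251.7, 80.7]
ee_rot: [0.0, 0.994, -0.105, -0.002]
force: [-0.6, 0.2, -0.8]
opening: 85.2
grasp_force: 0.0
clock: 10.32
eef_pos: [427.9, -252.7, 266.6]
10.32 [ 427.9 -252.7  266.6] -> (454.4, 266, 230) d [ -82.9 -512.8   35.2] [ 0.002 -0.004 -0.001] len 521 open 84.7 F [ 0.5 -0.1 -0.4] g 0.0
((425.445556640625, -252.0765380859375), 25.420434951782227)
```

View pics/g2.png

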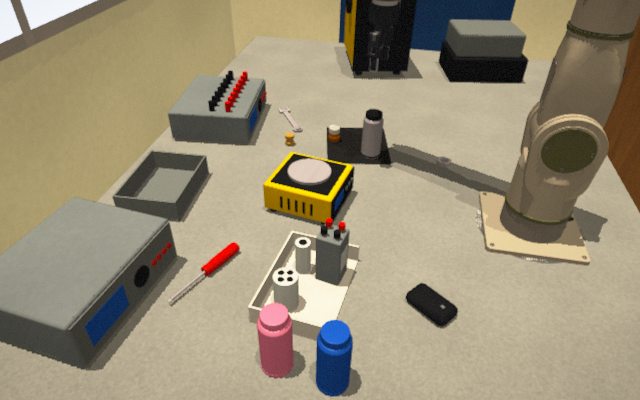

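The flask stands upright on the mat at (373,135), with the box (332,250) and blocks undisturbed. The box is next.

```bash
python3 -m inch '[[-4,-27,2,0,0,0],[-8,-54,4,0,0,0],[-13,-81,6,0,0,0],[-17,-108,8,0,0,0],[-22,-135,10,0,0,0],[-26,-162,12,0,0,0],[-30,-189,14,0,0,0],[-35,-216,16,0,0,0],[-39,-243,18,0,0,0],[-44,-270,20,0,0,0]]' | head -2
python3 -m inch '[[-4,-27,2,0,0,0],[-8,-54,4,0,0,0],[-13,-81,6,0,0,0],[-17,-108,8,0,0,0],[-22,-135,10,0,0,0],[-26,-162,12,0,0,0],[-30,-189,14,0,0,0],[-35,-216,16,0,0,0],[-39,-243,16,0,0,0],[-39,-243,16,0,0,0],[-39,-243,16,0,0,0]]' | head -2
python3 -m inch '[[-39,-243,16,0,0,0]]' | head -2
python3 -c "
from h import *
go(454.4,266,82)"
```

```text
clock: 11.25
eef_pos: [438.7, 22.7, 239.4]
clock: 11.33
eef_pos: [441.0, 62.1, 236.9]
11.33 [441.   62.1 236.9] -> (454.4, 266, 82) d [ -29.5 -202.5  154.5] [ 0.003  0.005 -0.004] len 256 open 85.0 F [ 0.9 -0.5  0.5] g 0.0Traceback (most recent call last):
ValueError: 1 to 10 rows of numbers within range
```

```bash
python3 -m inch '[[-4,-27,0,0,0,0],[-8,-54,0,0,0,0],[-12,-81,0,0,0,0],[-16,-108,0,0,0,0],[-20,-135,0,0,0,0],[-24,-162,0,0,0,0],[-28,-190,0,0,0,0],[-29,-202,0,0,0,0],[-29,-202,0,0,0,0],[-29,-202,0,0,0,0]]' | head -2
python3 -c "
from h import *
go(454.4,266,82)"
```

```text
clock: 12.17
eef_pos: [455.1, 266.3, 236.6]
12.17 [455.1 266.3 236.6] -> (454.4, 266, 82) d [ 1.000e-01 -0.000e+00  1.546e+02] [0.003 0.005 0.   ] len 155 open 85.3 F [-0.3 -0.9 -0.2] g 0.0
```

```bash
python3 -m inch '[[0,0,10,0,0,0],[0,0,35,0,0,0],[0,0,60,0,0,0],[0,0,85,0,0,0],[0,0,110,0,0,0],[0,0,130,0,0,0],[0,0,145,0,0,0],[0,0,154,0,0,0],[0,0,154,0,0,0],[0,0,154,0,0,0]]' |head -4
python3 -m inch '[[0,0,0,0,0,0],[0,0,0,0,0,0],[0,0,0,0,0,0],[0,0,0,0,0,0],[0,0,0,0,0,0],[0,0,0,0,0,0],[0,0,0,0,0,0],[0,0,0,0,0,0],[0,0,0,0,0,0],[0,0,0,0,0,0]]' 40 75
python3 -m inch '[[0,0,-5,0,0,0],[0,0,-15,0,0,0],[0,0,-35,0,0,0],[0,0,-55,0,0,0],[0,0,-75,0,0,0],[0,0,-95,0,0,0],[0,0,-115,0,0,0],[0,0,-135,0,0,0],[0,0,-145,0,0,0],[0,0,-145,0,0,0]]'
python3 -c "
from h import *
go(450,-369,230)"
```

```text
clock: 13.0
eef_pos: [455.0, 265.8, 83.6]
ee_rot: [0.001, 0.994, -0.106, -0.002]
force: [0.2, 0.4, -0.4]
clock: 13.83
eef_pos: [455.7, 267.2, 84.9]
ee_rot: [-0.0, 0.994, -0.105, -0.001]
force: [-0.4, -1.1, 6.3]
opening: 53.0
grasp_force: 79.9
clock: 14.67
eef_pos: [456.3, 267.3, 231.1]
ee_rot: [-0.001, 0.994, -0.105, -0.0]
force: [0.7, 0.9, -4.6]
opening: 52.7
grasp_force: 79.9
14.67 [456.3 267.3 231.1] -> (450, -369, 230) d [1.269e+02 6.235e+02 2.000e-01] [-0.001  0.001 -0.001] len 636 open 52.7 F [ 0.7  0.9 -4.6] g 79.9
```

```bash
python3 -m inch '[[3,15,-5,0,0,0],[9,42,-10,0,0,0],[14,70,-15,0,0,0],[20,98,-20,0,0,0],[26,126,-25,0,0,0],[31,154,-30,0,0,0],[37,182,-35,0,0,0],[43,210,-40,0,0,0],[48,238,-45,0,0,0],[54,266,-50,0,0,0]]' | head -2
python3 -m inch '[[6,28,0,0,0,0],[11,56,0,0,0,0],[17,84,0,0,0,0],[23,112,0,0,0,0],[28,140,0,0,0,0],[34,168,0,0,0,0],[40,196,0,0,0,0],[46,224,0,0,0,0],[51,252,0,0,0,0],[57,280,0,0,0,0]]' | head -2
python3 -m inch '[[6,28,0,0,0,0],[11,56,0,0,0,0],[16,77,0,0,0,0],[16,77,0,0,0,0],[16,77,0,0,0,0]]' | head -2
python3 -c "
from h import *
go(450,-369,85)"
```

```text
clock: 15.5
eef_pos: [451.9, -6.1, 277.6]
clock: 16.33
eef_pos: [449.2, -291.5, 277.5]
clock: 16.75
eef_pos: [448.6, -369.9, 277.1]
16.75 [ 448.6 -369.9  277.1] -> (450, -369, 85) d [  2.5  -1.4 192.1] [ 0.001  0.007 -0.003] len 192 open 53.0 F [ 0.2  2.2 -3.7] g 80.9
```

```bash
python3 -m inch '[[0,0,15,0,0,0],[0,0,40,0,0,0],[0,0,65,0,0,0],[0,0,90,0,0,0],[0,0,115,0,0,0],[0,0,140,0,0,0],[0,0,165,0,0,0],[0,0,180,0,0,0],[0,0,187,0,0,0],[0,0,187,0,0,0]]' | head -4
python3 -m inch '[[0,0,1.5,0,0,0],[0,0,3,0,0,0],[0,0,3,0,0,0]]'|head -4
```

```text
clock: 17.58
eef_pos: [448.2, -367.3, 89.9]
ee_rot: [-0.001, 0.995, -0.105, -0.004]
force: [-0.3, 0.2, -3.8]
clock: 17.83
eef_pos: [449.4, -369.3, 89.8]
ee_rot: [0.001, 0.994, -0.105, -0.001]
force: [-0.2, -0.2, -4.9]
```

```bash
python3 -m inch '[[0,0,1,0,0,0],[0,0,2,0,0,0],[0,0,3,0,0,0],[0,0,3,0,0,0]]'|head -4;python3 -m inch '[[0,0,1.5,0,0,0],[0,0,1.5,0,0,0]]'|head -4
```

```text
clock: 18.17
eef_pos: [448.8, -369.1, 85.8]
ee_rot: [0.0, 0.994, -0.105, -0.002]
force: [0.2, 1.2, -4.0]
clock: 18.33
eef_pos: [449.2, -369.3, 84.9]
ee_rot: [0.001, 0.994, -0.105, -0.002]
force: [-1.0, 1.9, 1.7]
```

Contact. Releasing and checking.

```bash
python3 -m inch '[[0,0,0.5,0,0,0],[0,0,0.5,0,0,0],[0,0,0.5,0,0,0],[0,0,0.5,0,0,0],[0,0,0.5,0,0,0],[0,0,0.5,0,0,0]]' 85 | tail -2
python3 -m inch '[[0,0,-10,0,0,0],[0,0,-35,0,0,0],[0,0,-65,0,0,0],[0,0,-95,0,0,0],[0,0,-125,0,0,0],[0,0,-155,0,0,0],[0,0,-185,0,0,0],[0,0,-200,0,0,0],[0,0,-200,0,0,0]]' | head -2
python3 - <<'E'
from h import *
go(529.3,364,230)
p,d=read_camera('top');P=cloud('top',d);cv2.imwrite('pics/t2.png',p[:,:,::-1])
def circ(n,roi,lo,hi,h):
    c=band('top',P,roi,lo,hi);x,r=cv2.minEnclosingCircle(ray('top',c[:,0],h)[:,:2].astype(np.float32));print(n,np.round(x,1),round(r,1))
circ('flask',(400,180,460,240),131,155,140);circ('wide',(190,178,220,206),74,92,80);circ('slim',(236,180,262,204),74,87,80);circ('jar',(440,150,470,180),39,53,45)
for roi in((440,180,520,260),):
    c=band('top',P,roi,112,128);print('box',cv2.minAreaRect(ray('top',c[:,0],120)[:,:2].astype(np.float32)))
E
```

```text
opening: 85.0
grasp_force: 0.0
clock: 19.58
eef_pos: [450.6, -370.1, 288.9]
19.58 [ 450.6 -370.1  288.9] -> (529.3, 364, 230) d [ -76.9 -734.5   56.2] [ 0.003 -0.003 -0.001] len 741 open 85.1 F [-0.1  0.4  0.3] g 0.0
flask [ 426.3 -251.3] 25.2
wide [529.3 364. ] 26.0
slim [518.  262.7] 17.6
jar [ 547.9 -312.8] 18.8
box ((448.4715881347656, -366.91131591796875), (58.04279327392578, 55.70436477661133), 78.05044555664062)
```

View pics/t2.png

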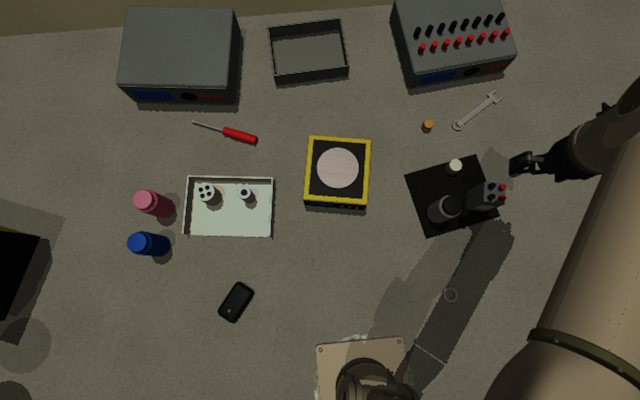

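Flask (437,210) and box (490,193) both stand on the mat, with the jar, blocks and bay unmoved. Next is the wide block at (529,364).

```bash
python3 -m inch '[[-3,-30,2,0,0,0],[-6,-60,4,0,0,0],[-9,-90,6,0,0,0],[-12,-120,9,0,0,0],[-16,-150,11,0,0,0],[-19,-180,13,0,0,0],[-22,-210,16,0,0,0],[-25,-240,18,0,0,0],[-28,-270,20,0,0,0],[-31,-300,22,0,0,0]]' | head -2
python3 -m inch '[[-3,-30,2,0,0,0],[-6,-60,4,0,0,0],[-9,-90,6,0,0,0],[-12,-120,9,0,0,0],[-16,-150,11,0,0,0],[-19,-180,13,0,0,0],[-22,-210,16,0,0,0],[-25,-240,18,0,0,0],[-28,-270,20,0,0,0],[-31,-300,22,0,0,0]]' | head -2
python3 -m inch '[[-3,-28,2,0,0,0],[-6,-56,4,0,0,0],[-9,-84,6,0,0,0],[-12,-112,9,0,0,0],[-15,-134,11,0,0,0],[-15,-134,11,0,0,0],[-15,-134,11,0,0,0],[-15,-134,11,0,0,0]]' | head -2
python3 -c "
from h import *
go(529.3,364,50)"
```

```text
clock: 20.47
eef_pos: [481.2, -67.7, 260.7]
clock: 21.3
eef_pos: [513.7, 231.8, 238.3]
clock: 21.97
eef_pos: [527.5, 363.8, 227.5]
21.97 [527.5 363.8 227.5] -> (529.3, 364, 50) d [  2.4  -1.1 177.5] [ 0.003  0.004 -0.001] len 177 open 84.8 F [-0.  -0.2  0.1] g 0.0
```

```bash
python3 -m inch '[[1,-1,15,0,0,0],[2,-1,40,0,0,0],[2,-1,65,0,0,0],[2,-1,90,0,0,0],[2,-1,115,0,0,0],[2,-1,140,0,0,0],[2,-1,160,0,0,0],[2,-1,172,0,0,0],[2,-1,176,0,0,0],[2,-1,176,0,0,0]]' 70 |head -4
python3 -m inch '[[0,0,0,0,0,0],[0,0,0,0,0,0],[0,0,0,0,0,0],[0,0,0,0,0,0],[0,0,0,0,0,0],[0,0,0,0,0,0],[0,0,0,0,0,0],[0,0,0,0,0,0],[0,0,0,0,0,0],[0,0,0,0,0,0]]' 35 75
python3 -m inch '[[0,0,-5,0,0,0],[0,0,-15,0,0,0],[0,0,-35,0,0,0],[0,0,-55,0,0,0],[0,0,-75,0,0,0],[0,0,-95,0,0,0],[0,0,-115,0,0,0],[0,0,-135,0,0,0],[0,0,-145,0,0,0],[0,0,-145,0,0,0]]'
python3 -c "
from h import *
go(558.2,14.6,195)"
```

```text
clock: 22.8
eef_pos: [529.1, 364.3, 51.9]
ee_rot: [0.001, 0.994, -0.106, -0.002]
force: [0.1, 0.9, 0.7]
clock: 23.63
eef_pos: [530.1, 365.7, 54.3]
ee_rot: [-0.0, 0.994, -0.105, -0.001]
force: [-1.0, -1.5, 6.5]
opening: 48.7
grasp_force: 77.2
clock: 24.47
eef_pos: [530.5, 366.2, 200.5]
ee_rot: [-0.001, 0.994, -0.105, -0.0]
force: [0.3, 0.9, -3.6]
opening: 48.1
grasp_force: 77.9
24.47 [530.5 366.2 200.5] -> (558.2, 14.6, 195) d [100.5 338.    4.7] [-0.002  0.001 -0.001] len 353 open 48.1 F [ 0.3  0.9 -3.6] g 77.9
```

```bash
python3 -m inch '[[5,18,0,0,0,0],[12,42,0,0,0,0],[21,70,0,0,0,0],[30,100,0,0,0,0],[39,130,0,0,0,0],[48,160,0,0,0,0],[57,190,0,0,0,0],[66,220,0,0,0,0],[75,250,0,0,0,0],[83,278,0,0,0,0]]' | head -2
python3 -m inch '[[8,26,0,0,0,0],[14,48,0,0,0,0],[18,60,0,0,0,0],[18,60,0,0,0,0],[18,60,0,0,0,0],[18,60,0,0,0,0]]' | head -2
python3 -c "
from h import *
go(558.2,14.6,150)
p,d=read_camera('side');cv2.imwrite('pics/g3.png',cv2.resize(p[80:240,220:400],None,fx=3,fy=3)[:,:,::-1])"
```

```text
clock: 25.3
eef_pos: [552.0, 74.1, 196.1]
clock: 25.8
eef_pos: [557.5, 15.4, 196.8]
25.8 [557.5  15.4 196.8] -> (558.2, 14.6, 150) d [ 1.1  0.6 46.8] [0.001 0.005 0.001] len 47 open 48.2 F [-0.2  0.7 -4.6] g 78.3
```

View pics/g3.png

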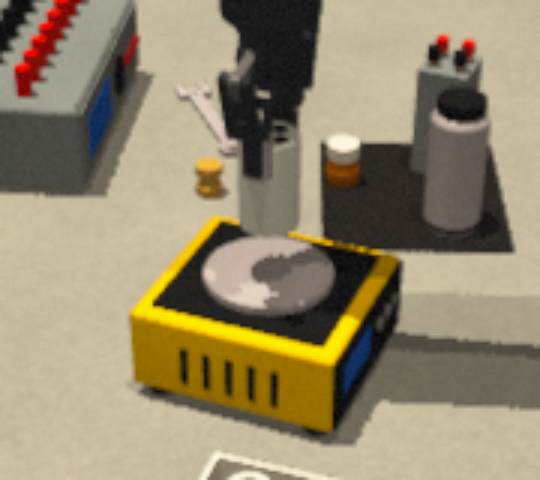

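The block hangs upright above the plate (plate centre near (268,275) in the crop); the flask and box stand on the mat behind it. Lowering.

```bash
python3 -m inch '[[1,0,8,0,0,0],[1,0,20,0,0,0],[1,0,31,0,0,0],[1,0,39,0,0,0],[1,0,42,0,0,0],[1,0,42,0,0,0],[1,0,42,0,0,0]]' |head -4
python3 -m inch '[[0,0,1,0,0,0],[0,0,2,0,0,0],[0,0,3,0,0,0],[0,0,3,0,0,0]]'|head -4
```

```text
clock: 26.43
eef_pos: [558.6, 13.5, 155.2]
ee_rot: [0.0, 0.994, -0.105, -0.002]
force: [-0.2, -0.8, -3.0]
clock: 26.77
eef_pos: [558.6, 13.5, 152.3]
ee_rot: [0.0, 0.994, -0.105, -0.002]
force: [0.1, 0.8, -3.4]
```

```bash
python3 -m inch '[[0,0,1,0,0,0],[0,0,2,0,0,0],[0,0,2,0,0,0]]'|head -4
python3 -m inch '[[0,0,1,0,0,0],[0,0,1,0,0,0]]'|head -4
```

```text
clock: 27.02
eef_pos: [558.4, 13.5, 150.1]
ee_rot: [0.0, 0.994, -0.105, -0.002]
force: [-0.3, -0.2, -3.9]
clock: 27.18
eef_pos: [558.6, 13.5, 149.4]
ee_rot: [0.0, 0.994, -0.105, -0.002]
force: [-0.4, -0.1, -3.9]
```

```bash
python3 -m inch '[[0,0,0.7,0,0,0],[0,0,0.7,0,0,0]]'|head -4
python3 -m inch '[[0,0,0.7,0,0,0],[0,0,0.7,0,0,0]]'|head -4
```

```text
clock: 27.35
eef_pos: [558.8, 13.4, 149.4]
ee_rot: [0.0, 0.994, -0.105, -0.001]
force: [-2.0, -1.1, 4.0]
clock: 27.52
eef_pos: [559.0, 13.4, 149.3]
ee_rot: [0.0, 0.994, -0.105, -0.001]
force: [-4.6, -1.5, 10.2]
```

Contact. Releasing.

```bash
python3 -m inch '[[0,0,-0.3,0,0,0],[0,0,-0.3,0,0,0],[0,0,-0.3,0,0,0],[0,0,-0.3,0,0,0],[0,0,-0.3,0,0,0],[0,0,-0.3,0,0,0]]' 80 | tail -2
python3 -m inch '[[0,0,-10,0,0,0],[0,0,-30,0,0,0],[0,0,-55,0,0,0],[0,0,-80,0,0,0],[0,0,-105,0,0,0],[0,0,-130,0,0,0],[0,0,-145,0,0,0],[0,0,-145,0,0,0]]' 85 | head -2
python3 - <<'E'
from h import *
go(448.5,-367.5,290)
go(448.5,-367.5,85)
for n in('top','side'):
    p,d=read_camera(n);P=cloud(n,d)
    cv2.imwrite(f'pics/{n}4.png',p[:,:,::-1])
    c=band(n,P,(300,130,375,208) if n=='top' else (270,110,350,220),168,190);print(n,'block',[np.round(a,1) for a in cv2.minEnclosingCircle(ray(n,c[:,0],178)[:,:2].astype(np.float32))])
E
```

```text
opening: 79.7
grasp_force: 0.0
clock: 28.68
eef_pos: [560.4, 13.6, 297.9]
28.68 [560.4  13.6 297.9] -> (448.5, -367.5, 290) d [-29.8 396.1   7.5] [-0.001 -0.002 -0.001] len 397 open 84.9 F [ 0.6  0.1 -0.2] g 0.0
28.68 [560.4  13.6 297.9] -> (448.5, -367.5, 85) d [-30.2 396.2 212.5] [-0.001 -0.002 -0.001] len 451 open 84.9 F [ 0.6  0.1 -0.2] g 0.0
top block [array([557.6,  16.5]), np.float64(25.1)]
side block [array([562.3,  23.8]), np.float64(31.3)]
```

View pics/top4.png

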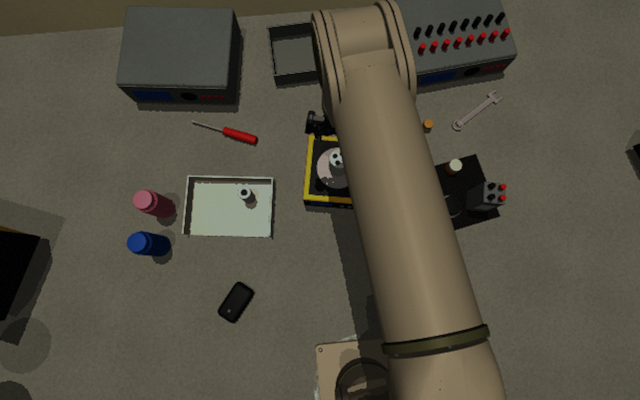

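View pics/side4.png

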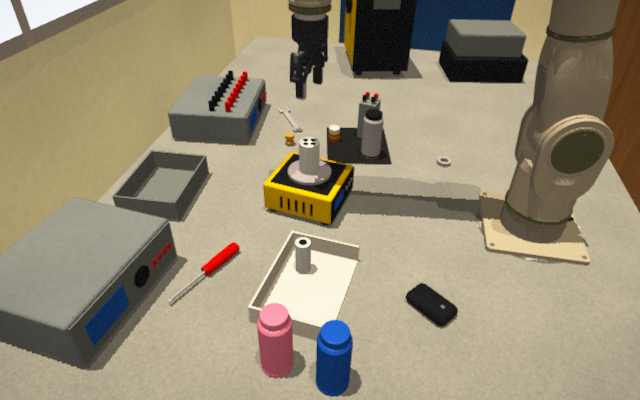

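The block stands upright on the plate's middle (side (310,155), top (337,158)), and flask and box are on the mat. Now the returns, box first.

```bash
python3 -m inch '[[-2,30,1,0,0,0],[-4,60,2,0,0,0],[-6,90,3,0,0,0],[-9,120,3,0,0,0],[-11,150,4,0,0,0],[-13,180,4,0,0,0],[-15,210,5,0,0,0],[-18,240,5,0,0,0],[-20,270,6,0,0,0],[-22,300,7,0,0,0]]' | head -2
python3 -m inch '[[-2,30,0,0,0,0],[-4,60,0,0,0,0],[-7,85,0,0,0,0],[-8,96,0,0,0,0],[-8,96,0,0,0,0],[-8,96,0,0,0,0]]' | head -2
python3 -c "
from h import *
go(448.5,-368,84)"
```

```text
clock: 29.62
eef_pos: [473.7, -276.3, 285.6]
clock: 30.12
eef_pos: [446.9, -366.8, 286.0]
30.12 [ 446.9 -366.8  286. ] -> (448.5, -368, 84) d [  2.8   0.8 202. ] [ 0.     0.005 -0.001] len 202 open 85.1 F [ 0.4  0.9 -0. ] g 0.0
```

```bash
python3 -m inch '[[1,0,15,0,0,0],[2,1,40,0,0,0],[2,1,65,0,0,0],[2,1,90,0,0,0],[2,1,115,0,0,0],[2,1,140,0,0,0],[2,1,165,0,0,0],[2,1,185,0,0,0],[2,1,198,0,0,0],[2,1,202,0,0,0]]' |head -4
python3 -m inch '[[0,0,0,0,0,0],[0,0,0,0,0,0],[0,0,0,0,0,0]]' | head -2
python3 -m inch '[[0,0,0,0,0,0],[0,0,0,0,0,0],[0,0,0,0,0,0],[0,0,0,0,0,0],[0,0,0,0,0,0],[0,0,0,0,0,0],[0,0,0,0,0,0],[0,0,0,0,0,0],[0,0,0,0,0,0],[0,0,0,0,0,0]]' 40 75
python3 -m inch '[[0,0,-5,0,0,0],[0,0,-15,0,0,0],[0,0,-38,0,0,0],[0,0,-63,0,0,0],[0,0,-88,0,0,0],[0,0,-113,0,0,0],[0,0,-138,0,0,0],[0,0,-163,0,0,0],[0,0,-188,0,0,0],[0,0,-195,0,0,0]]'
python3 -c "
from h import *
go(455.3,266.8,260)"
```

```text
clock: 30.95
eef_pos: [447.8, -365.8, 82.1]
ee_rot: [-0.001, 0.995, -0.104, -0.004]
force: [0.2, 0.2, -0.1]
clock: 31.2
eef_pos: [448.8, -368.8, 86.0]
clock: 32.03
eef_pos: [448.5, -369.1, 85.7]
ee_rot: [0.001, 0.994, -0.105, -0.001]
force: [-0.4, 1.4, 6.5]
opening: 52.9
grasp_force: 80.3
clock: 32.87
eef_pos: [449.2, -369.7, 284.2]
ee_rot: [0.002, 0.994, -0.105, 0.0]
force: [0.5, -1.4, -3.3]
opening: 53.0
grasp_force: 80.3
32.87 [ 449.2 -369.7  284.2] -> (455.3, 266.8, 260) d [-127.5 -623.7   22.2] [ 0.003 -0.001 -0.001] len 637 open 53.0 F [ 0.5 -1.4 -3.3] g 80.3
```

```bash
python3 -m inch '[[-3,-15,0,0,0,0],[-8,-40,0,0,0,0],[-14,-68,1,0,0,0],[-20,-96,2,0,0,0],[-25,-124,3,0,0,0],[-31,-152,4,0,0,0],[-37,-180,5,0,0,0],[-43,-208,6,0,0,0],[-48,-236,7,0,0,0],[-54,-264,8,0,0,0]]' | head -2
python3 -m inch '[[-6,-28,1,0,0,0],[-11,-56,2,0,0,0],[-17,-84,3,0,0,0],[-23,-112,4,0,0,0],[-28,-140,5,0,0,0],[-34,-168,6,0,0,0],[-40,-196,8,0,0,0],[-46,-224,10,0,0,0],[-51,-252,12,0,0,0],[-57,-280,14,0,0,0]]' | head -2
python3 -m inch '[[-6,-28,0,0,0,0],[-11,-56,0,0,0,0],[-16,-79,0,0,0,0],[-16,-79,0,0,0,0],[-16,-79,0,0,0,0],[-16,-79,0,0,0,0]]' | head -2
python3 -c "
from h import *
go(455.3,266.8,86)"
```

```text
clock: 33.7
eef_pos: [450.3, -98.1, 270.8]
clock: 34.53
eef_pos: [453.2, 187.2, 256.6]
clock: 35.03
eef_pos: [454.5, 266.0, 256.7]
35.03 [454.5 266.  256.7] -> (455.3, 266.8, 86) d [  1.4  -1.4 170.7] [ 0.003  0.005 -0.001] len 171 open 53.1 F [ 0.9 -0.6 -3.9] g 80.7
```

```bash
python3 -m inch '[[0,-1,12,0,0,0],[0,-1,35,0,0,0],[0,-1,60,0,0,0],[0,-1,85,0,0,0],[0,-1,110,0,0,0],[0,-1,135,0,0,0],[0,-1,152,0,0,0],[0,-1,162,0,0,0],[0,-1,165,0,0,0],[0,-1,165,0,0,0]]' | head -4
python3 -m inch '[[0,0,0,0,0,0],[0,0,1,0,0,0],[0,0,1,0,0,0]]' | head -4
python3 -c "
from h import *
go(455.3,266.8,86)"
```

```text
clock: 35.87
eef_pos: [454.0, 267.1, 92.0]
ee_rot: [0.001, 0.994, -0.106, -0.002]
force: [-0.2, -0.4, -5.0]
clock: 36.12
eef_pos: [454.7, 268.2, 92.5]
ee_rot: [-0.0, 0.994, -0.105, -0.001]
force: [0.1, -0.2, -4.3]
36.12 [454.7 268.2  92.5] -> (455.3, 266.8, 86) d [0.8 1.2 6.5] [ 0.     0.002 -0.001] len 7 open 52.9 F [ 0.1 -0.2 -4.3] g 80.8
```

```bash
python3 -m inch '[[0.5,1,1.5,0,0,0],[0.5,1,3,0,0,0],[0.5,1,4.5,0,0,0],[0.5,1,5.5,0,0,0],[0.5,1,5.5,0,0,0]]' | head -4
python3 -m inch '[[0,0,0.8,0,0,0],[0,0,0.8,0,0,0]]' | head -4
python3 -m inch '[[0,0,0.8,0,0,0],[0,0,0.8,0,0,0]]' | head -4
```

```text
clock: 36.53
eef_pos: [454.4, 266.8, 85.8]
ee_rot: [0.0, 0.994, -0.105, -0.002]
force: [-0.5, -0.3, -4.8]
clock: 36.7
eef_pos: [454.5, 266.8, 85.7]
ee_rot: [0.0, 0.994, -0.105, -0.002]
force: [-2.3, -1.1, 2.7]
clock: 36.87
eef_pos: [454.6, 266.9, 85.7]
ee_rot: [0.0, 0.994, -0.105, -0.002]
force: [-5.3, -3.8, 11.2]
```

```bash
python3 -m inch '[[0,0,-0.3,0,0,0],[0,0,-0.3,0,0,0],[0,0,-0.3,0,0,0],[0,0,-0.3,0,0,0],[0,0,-0.3,0,0,0],[0,0,-0.3,0,0,0]]' 85 | tail -2
python3 -m inch '[[0,0,-10,0,0,0],[0,0,-30,0,0,0],[0,0,-55,0,0,0],[0,0,-80,0,0,0],[0,0,-105,0,0,0],[0,0,-130,0,0,0],[0,0,-155,0,0,0],[0,0,-170,0,0,0],[0,0,-170,0,0,0]]' | head -2
python3 -c "
from h import *
go(425.8,-251.8,250)"
```

```text
opening: 85.2
grasp_force: 0.0
clock: 38.12
eef_pos: [456.3, 267.7, 259.3]
38.12 [456.3 267.7 259.3] -> (425.8, -251.8, 250) d [ 78.8 514.4   7.8] [-0.003 -0.001 -0.001] len 521 open 85.1 F [0.1 0.2 0.1] g 0.0
```

```bash
python3 -m inch '[[4,28,0,0,0,0],[8,56,1,0,0,0],[13,84,1,0,0,0],[17,112,2,0,0,0],[21,140,2,0,0,0],[26,168,3,0,0,0],[30,196,3,0,0,0],[34,224,4,0,0,0],[39,252,4,0,0,0],[43,280,4,0,0,0]]' | head -2
python3 -m inch '[[4,28,0,0,0,0],[8,56,1,0,0,0],[13,84,1,0,0,0],[17,112,2,0,0,0],[21,140,2,0,0,0],[26,168,3,0,0,0],[30,196,3,0,0,0],[34,222,4,0,0,0],[36,234,4,0,0,0],[36,234,4,0,0,0]]' | head -2
python3 -m inch '[[0,0,0,0,0,0],[0,0,0,0,0,0]]' | head -2
python3 -c "
from h import *
go(425.8,-251.8,81.5)"
```

```text
clock: 38.95
eef_pos: [438.0, -17.4, 250.8]
clock: 39.78
eef_pos: [423.7, -255.2, 246.8]
clock: 39.95
eef_pos: [425.0, -251.2, 246.9]
39.95 [ 425.  -251.2  246.9] -> (425.8, -251.8, 81.5) d [  1.5   0.3 165.4] [0.001 0.004 0.001] len 165 open 85.2 F [-0.1  0.1  0.2] g 0.0
```

```bash
python3 -m inch '[[1,0,12,0,0,0],[1,0,35,0,0,0],[1,0,60,0,0,0],[1,0,85,0,0,0],[1,0,110,0,0,0],[1,0,132,0,0,0],[1,0,150,0,0,0],[1,0,161,0,0,0],[1,0,165,0,0,0],[1,0,165,0,0,0]]' |head -4
python3 -m inch '[[0,0,0,0,0,0],[0,0,0,0,0,0]]' | head -2
python3 -m inch '[[0,0,0,0,0,0],[0,0,0,0,0,0],[0,0,0,0,0,0],[0,0,0,0,0,0],[0,0,0,0,0,0],[0,0,0,0,0,0],[0,0,0,0,0,0],[0,0,0,0,0,0],[0,0,0,0,0,0],[0,0,0,0,0,0]]' 40 60
python3 -m inch '[[0,0,-5,0,0,0],[0,0,-15,0,0,0],[0,0,-38,0,0,0],[0,0,-63,0,0,0],[0,0,-88,0,0,0],[0,0,-113,0,0,0],[0,0,-138,0,0,0],[0,0,-163,0,0,0],[0,0,-188,0,0,0],[0,0,-195,0,0,0]]'
python3 -c "
from h import *
go(466.3,370,250)"
```

```text
clock: 40.78
eef_pos: [425.1, -251.8, 81.7]
ee_rot: [0.0, 0.995, -0.105, -0.002]
force: [-0.7, -0.4, -0.6]
clock: 40.95
eef_pos: [426.0, -252.8, 83.2]
clock: 41.78
eef_pos: [425.7, -252.9, 83.0]
ee_rot: [0.001, 0.994, -0.105, -0.001]
force: [-1.9, 1.5, 6.3]
opening: 56.0
grasp_force: 63.5
clock: 42.62
eef_pos: [426.8, -253.2, 281.3]
ee_rot: [0.001, 0.994, -0.105, 0.001]
force: [0.9, -0.4, -2.6]
opening: 56.6
grasp_force: 65.2
42.62 [ 426.8 -253.2  281.3] -> (466.3, 370, 250) d [ -91.9 -617.7   30. ] [ 0.002 -0.001 -0.001] len 625 open 56.6 F [ 0.9 -0.4 -2.6] g 65.2
```

```bash
python3 -m inch '[[-2,-15,1,0,0,0],[-6,-40,2,0,0,0],[-10,-68,4,0,0,0],[-14,-96,6,0,0,0],[-19,-124,8,0,0,0],[-23,-152,10,0,0,0],[-27,-180,11,0,0,0],[-31,-208,12,0,0,0],[-35,-236,13,0,0,0],[-39,-264,14,0,0,0]]' | head -2
python3 -m inch '[[-4,-28,1,0,0,0],[-8,-56,2,0,0,0],[-13,-84,3,0,0,0],[-17,-112,4,0,0,0],[-21,-140,5,0,0,0],[-25,-168,6,0,0,0],[-29,-196,8,0,0,0],[-34,-224,10,0,0,0],[-38,-252,12,0,0,0],[-42,-280,13,0,0,0]]' | head -2
python3 -m inch '[[-4,-28,0,0,0,0],[-8,-52,0,0,0,0],[-11,-74,0,0,0,0],[-11,-74,0,0,0,0],[-11,-74,0,0,0,0],[-11,-74,0,0,0,0]]' | head -2
python3 -c "
from h import *
go(466.3,370,83)"
```

```text
clock: 43.45
eef_pos: [442.3, 15.0, 262.1]
clock: 44.28
eef_pos: [459.8, 297.3, 248.6]
clock: 44.78
eef_pos: [465.0, 370.1, 248.8]
44.78 [465.  370.1 248.8] -> (466.3, 370, 83) d [  2.   -0.6 165.8] [ 0.003  0.004 -0.001] len 166 open 56.6 F [-0.1 -0.7 -3.7] g 65.5
```

```bash
python3 -m inch '[[0,0,12,0,0,0],[0,0,35,0,0,0],[0,0,60,0,0,0],[0,0,85,0,0,0],[0,0,110,0,0,0],[0,0,132,0,0,0],[0,0,150,0,0,0],[0,0,158,0,0,0],[0,0,160,0,0,0],[0,0,160,0,0,0]]' | head -4
python3 -m inch '[[0,0,0,0,0,0],[0,0,0,0,0,0]]' | head -4
python3 -c "
from h import *
go(466.3,370,83)"
```

```text
clock: 45.62
eef_pos: [464.5, 370.4, 89.5]
ee_rot: [0.001, 0.994, -0.105, -0.002]
force: [0.3, 0.4, -4.7]
clock: 45.78
eef_pos: [465.2, 371.4, 91.1]
ee_rot: [-0.0, 0.994, -0.105, -0.001]
force: [0.2, 0.9, -3.6]
45.78 [465.2 371.4  91.1] -> (466.3, 370, 83) d [1.4 1.2 8.1] [-0.001  0.002 -0.001] len 8 open 56.3 F [ 0.2  0.9 -3.6] g 65.4
```

```bash
python3 -m inch '[[1,0.5,2,0,0,0],[1,0.5,4,0,0,0],[1,0.5,6,0,0,0],[1,0.5,7,0,0,0],[1,0.5,7,0,0,0]]' | head -4
python3 -m inch '[[0,0,0.8,0,0,0],[0,0,0.8,0,0,0]]' | head -4
python3 -m inch '[[0,0,0.8,0,0,0],[0,0,0.8,0,0,0]]' | head -4
```

```text
clock: 46.2
eef_pos: [465.5, 370.2, 83.1]
ee_rot: [0.0, 0.994, -0.105, -0.002]
force: [-1.4, -1.6, 2.7]
clock: 46.37
eef_pos: [465.6, 370.3, 83.1]
ee_rot: [0.0, 0.994, -0.105, -0.002]
force: [-3.9, -4.3, 9.4]
clock: 46.53
eef_pos: [465.7, 370.2, 83.0]
ee_rot: [0.0, 0.994, -0.105, -0.001]
force: [-6.7, -6.7, 16.3]
```

```bash
python3 -m inch '[[0,0,-1,0,0,0],[0,0,-1,0,0,0],[0,0,-1,0,0,0],[0,0,-1,0,0,0],[0,0,-1,0,0,0],[0,0,-1,0,0,0],[0,0,-1,0,0,0]]' 85 | tail -2
python3 -m inch '[[0,0,-10,0,0,0],[0,0,-30,0,0,0],[0,0,-55,0,0,0],[0,0,-80,0,0,0],[0,0,-105,0,0,0],[0,0,-130,0,0,0],[0,0,-155,0,0,0],[0,0,-180,0,0,0],[0,0,-200,0,0,0],[0,0,-200,0,0,0]]' | head -2
python3 -m inch '[[-10,20,0,0,0,0],[-30,45,0,0,0,0],[-40,75,0,0,0,0],[-45,105,0,0,0,0],[-50,135,0,0,0,0],[-55,165,0,0,0,0],[-55,195,0,0,0,0],[-55,225,0,0,0,0],[-55,240,0,0,0,0],[-55,240,0,0,0,0]]' | head -2
python3 -m inch '[[0,30,0,0,0,0],[0,60,0,0,0,0],[5,90,0,0,0,0],[10,120,0,0,0,0],[15,150,0,0,0,0],[20,180,0,0,0,0],[20,210,0,0,0,0],[20,240,0,0,0,0],[20,260,0,0,0,0],[20,260,0,0,0,0]]' | head -2
python3 - <<'E'
from h import *
p,d=read_camera('top');P=cloud('top',d);cv2.imwrite('pics/top5.png',p[:,:,::-1])
def circ(n,roi,lo,hi,h):
    c=band('top',P,roi,lo,hi);x,r=cv2.minEnclosingCircle(ray('top',c[:,0],h)[:,:2].astype(np.float32));print(n,np.round(x,1),round(r,1))
circ('flask 465.9 369.5',(180,195,222,232),131,150,140);circ('slim 517.8 263',(236,180,262,204),74,87,80);circ('jar 547.8 -312.7',(440,150,470,180),39,53,45);circ('block 558 14.6',(300,130,375,208),168,190,178)
c=band('top',P,(222,195,265,235),112,129);print('box 454.4 266',cv2.minAreaRect(ray('top',c[:,0],120)[:,:2].astype(np.float32)))
p,d=read_camera('side');cv2.imwrite('pics/side5.png',p[:,:,::-1])
s=read_state();print(s['clock'],s['eef_pos'])
E
```

```text
opening: 85.3
grasp_force: 0.0
clock: 47.95
eef_pos: [467.2, 371.4, 287.7]
clock: 48.78
eef_pos: [361.8, 144.1, 283.1]
clock: 49.62
eef_pos: [326.8, -114.2, 283.2]
flask 465.9 369.5 [465.3 368.4] 25.1
slim 517.8 263 [518.2 262.5] 17.5
jar 547.8 -312.7 [ 547.9 -312.8] 18.7
block 558 14.6 [557.2  12.2] 26.0
box 454.4 266 ((454.9317932128906, 266.0106506347656), (55.475914001464844, 54.21804428100586), 77.91917419433594)
49.7167 [ 327.55662208 -110.99226638  283.03654397]
```

View pics/side5.png

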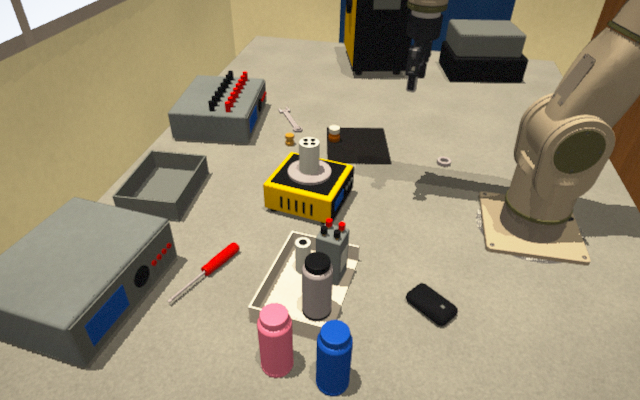

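The flask (317,285) and box (332,250) are back on their spots, the block is centred on the plate (310,155), and the arm is clear of everything.

```bash
python3 -m inch '[[0,0,0,0,0,0],[0,0,0,0,0,0],[0,0,0,0,0,0]]' | head -2; python3 -c "
from rig import *
print(close_job())"
```

```text
clock: 49.97
eef_pos: [327.6, -110.5, 282.7]
the job is handed in; nothing more can be done
None
```

The job is handed in at 50 s: the wide block stands about 3 mm from the middle of the plate, the flask and box are back within about 2 mm of their original spots, and the slim block and jar have not moved beyond measuring error; the hand-in returned no verdict.

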